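# Bring the spring scale to its mark with a hung tin and bar weights

## Robot

A 6-joint arm with a two-finger parallel gripper is mounted at the origin on a cart in front of the work surface, level with it; the furniture and walls round the work are solid. World frame = base frame: x ahead of the robot, y to its left, z up, the work surface at z = 0. Lengths are in m, angles in rad, forces in N, time in s.
With the tool pointing down it reaches from about 0.325 to 1 m from the base axis. Payload 5.1 kg.
Tool frame: the origin (TCP) lies midway between the tips of the shut fingers; the grasp point (between the pads) lies 19 mm behind it; y points along the fingers, z is the direction in which the jaws open and shut, and the axes are right-handed (so a half turn about y gives the same grasp; the last joint's range is limited). The gripper opens to 85 mm and grips with 20 to 120 N. Pads are 22 mm wide; open, the fingers measure 114 mm over their backs; the gripper's body (76 mm by 85 mm) begins 54 mm behind the grasp point. The pads swing forward as they close: fully open they stand 13 mm farther back than shut.
Start: joints at [1.082, 0.124, 1.65, -0, 1.367, -0.083], TCP at [0.257, 0.597, 0.231] pointing down, gripper open.
Joint ranges: [-2.61, 2.61], [-1.02, 2.33], [0.03, 2.71], [-1.35, 4.49], [0.32, 2.68], [-2.91, 2.91]. Speed limits (rad/s): [2.57, 2.57, 3.14, 3.14, 3.14, 3.14].

## Interface

Orientations are given as a rotation vector (axis times angle).
In Python, from plant import env gives the robot as it stands.
- The arm moves only by the tool play_rows, never from a script. Its argument "rows" is a list of rows, each a list of 3 entries, a list of its own where there are three numbers: the turn, a rotation vector about the tool's x, y, z in rad, then the shift along the tool's x, y, z in m, then the closure, from 0 (fully open) to 1 (shut). A call has 1 to 5 rows; each row shifts and turns the commanded pose from where the row before left it, along the tool's axes as they then stand; what a row does not reach is not made up. A row lasts 1/12 s, in which the tool goes at most 41.7 mm and 7.16 degrees, less where a joint would pass 70% of its speed; a pose out of reach is approached as far as the arm can. A call is refused whole if a number of a shift passes 0.0417 or a number of a turn 0.125, either way. A call with a gripper value outside its range is refused whole. The fingers move at their own pace and stop on an object; "grip_force" is the grip in N (left out, the last holds). Time passes only in rows, so rows that do not move let the fingers close. It gives the time, the measured TCP pose, the force and the opening at its end, in the units of the state.
- env.get_obs(): the state, without advancing time (a new reading comes with each control period).
- env.capture(name): name is "side" or "top"; returns (picture, depth): 400x640x3 uint8, red, green, blue; 400x640 float32, m along the optical axis (not along the pixel's ray), 0 where there is no reading.
- env.camera_model(name): a dict with "fx", "fy", "cx", "cy" (pixels), "eye" and "rotation" of the camera in the world. Camera axes: x right, y down, z forward; pixel columns grow to the right and rows downward; lengths in m; the calibration is good to about 2 mm. A picture is of the moment at which its call begins. camera_model takes no time and is no camera call.
- env.hand_in(): hands the job in, once; it reports no verdict.
Trained networks look in the newest picture that a camera, given by its name, has taken for a name from the list of things; names that differ only in an ending like _2 or _b are one class to them, and where a whole thing is asked for, a point or a joint stands for the part that bears it (a point fixed in the world has none). Each returns a list of dicts, best first, with "conf" (0 to 1); they miss things now and then, are a little off and sometimes report something else, mostly with a low value. They report only what shows in the picture. A call takes as long as a camera call. They do not tell look-alikes from the thing itself.
- env.find_in(camera, label): "pixel" ([column, row] in pixels, amid what is visible of it).
- env.silhouettes(camera, label): "pixels" (400x640 bool, what is visible of it) and "pixel" ([column, row] in pixels, amid what is visible of it).
The state is a dict: "clock": time; "q": joint angles; "dq": joint speeds; "effort": joint torques, N m; "ee_pos": TCP position; "tool_rot": TCP orientation; "ft_force": force on the tool from outside, world axes, zero at the start; "moment": the same for the moment, N m; "finger_gap": finger opening in m.
Only numpy, scipy, OpenCV 4.12 (cv2) and the standard library are available. Lean on these libraries where they do the work, as an engineer would, in place of code of your own. Each camera call takes 0.05 s, during which the arm holds its last target. There are 200 camera calls.

## Task

Swing the tin's flat-lying bail upright and let go so that it stands by itself with the tin still on the bench; then take the tin by the bail's grip and hang it on the scale's fork hook. Then lay aluminium bars on the scale's pan until the pointer, at rest, stands in the gap of the target clip, leaving any bar you do not need lying flat on the bench. Do not tip the tin over, do not drive the scale down to its bottom stop, and leave the other things where they are.

Things in the scene. Friction and masses are not known exactly. Their poses are not given: they have to be found in the camera images.
- scale: spring scale fixed on the bench: grey foot 130 x 170 mm, two steel rods up to a bridge at 311 mm, white ruler plate in front. Origin on the bench under the middle of the rods; x points from its front to its back, y to its left, z up. The fork hook is on the left (+y), the pan on the right (-y), both centred 100 mm in front (-x) of the rods
- carriage (a joint): how far the sprung carriage (pointer, fork hook and pan together, always level) has sunk, m: 0 at its top stop, bottom stop at 0.088. It stays at 0 until it carries 0.25 kg in all; after that it sinks 1 mm for each 8.56 g (84 N/m). The tin (about 0.35 kg, a little unsure) alone sinks it about 12 mm; moderate damping, at rest about 1 s after a change
- pointer (a point): tip of the thin dark steel pointer (3.6 mm thick, level) in front of the ruler; sinks with the carriage; 245 mm above the bench when unloaded
- target (a point): middle of the 12 mm high gap between the two jaws of the small black target clip on the ruler plate, 45 to 62 mm below the unloaded pointer: here the pointer must stand. The clip is fixed; its height varies
- hook_seat (a point): on the carriage, 245 mm above the bench unloaded, axes as the scale's: mid-way between the fork's two round prongs (8 mm, at +42 and -42 mm in y), at the height of the bail's bar centre when seated. The prongs come forward from a cross rod 100 mm behind, lowest here, ending 26 mm in front in tips 22 mm higher than this point. The bail's bar lies along y across both prongs, its grip between them
- pan (a point): on the carriage: centre of the floor of the square aluminium pan, inside 143 mm (x) by 150 mm (y), rim 8 mm high. Axes as the scale's. 130 mm above the bench when unloaded. Two bars fit side by side lengthwise along x, 37 mm either side of the centre
- tin: closed steel tin, 96 mm diameter, 70 mm high, too wide to grip, standing on the bench. Origin at the centre of its underside, z up; x is the direction in which the bail lies when flat; the bail turns about a line along y, 58 mm above the origin
- bail (a joint): angle of the tin's wire bail, rad: 0 lying flat (level, sticking out along the tin's +x), 1.571 upright, up to 2.8. Slight friction (0.016 N m) keeps it where it is left. The bail is a U 120 mm wide of 5 mm wire, its cross bar 85 mm from the turning line
- bail_grip (a point): centre of the black flat-sided grip at the middle of the bail's cross bar: 50 mm along the bar (own y), 20 mm in the bail's plane away from the tin (own x), 10 mm thick (own z). Lying flat it is 58 mm above the bench with 27 mm between it and the tin's side; upright it is 143 mm above the bench
- bar_short_center (a point): centre of the short aluminium bar, 60 mm long (own x), 28 mm wide (own y) and high, 0.12 kg (sinks the scale 14 mm), lying on the bench
- bar_medium_center (a point): centre of the medium aluminium bar, 90 mm long (own x), 28 mm wide and high, 0.18 kg (21 mm), lying on the bench
- bar_long_center (a point): centre of the long aluminium bar, 120 mm long (own x), 28 mm wide and high, 0.24 kg (28 mm), lying on the bench
- tape_roll: bystander: roll of tape 104 mm across, 25 mm high; origin under its centre
- objective_case: bystander: black and grey tube 37 mm across, 62 mm high; origin under its centre
- petri_dish: bystander: petri dish 58 mm across, 14 mm high; origin under its centre
- beaker: bystander: plastic beaker 115 mm across, 151 mm high; origin under its centre
- marker: bystander: marker pen 134 mm long; origin under its centre
There are look-alikes about, which are no part of the job. Leave any orange look-alike of the part that bears bar_short_center alone.

How it is judged:
On the way, in this order (a step that is already met when the one before it is completed fails the run):
1. the bail stands upright (joint 1.1 to 2.0) by itself, let go, with the tin standing on the bench (value of joint bail between 1.1 and 2 rad and height (world z) of tin below 0.008 m and angle between tin's own z axis and vertical below 0.1 rad and contact force between the fingers and tin below 0.1 N), for 0.2 s.
2. the tin hangs by its bail on the fork hook, let go (x of bail_grip in the frame of hook_seat between -0.022 and 0.09 m and y of bail_grip in the frame of hook_seat between -0.017 and 0.017 m and z of bail_grip in the frame of hook_seat between -0.008 and 0.015 m and height (world z) of tin above 0.012 m and angle between tin's own z axis and vertical below 0.3 rad and contact force between the fingers and tin below 0.1 N), for 0.3 s.
3. at least one bar lies on the pan and weighs it down (((x of bar_short_center in the frame of pan between -0.09 and 0.09 m and y of bar_short_center in the frame of pan between -0.09 and 0.09 m and z of bar_short_center in the frame of pan between 0.004 and 0.09 m) or (x of bar_medium_center in the frame of pan between -0.09 and 0.09 m and y of bar_medium_center in the frame of pan between -0.09 and 0.09 m and z of bar_medium_center in the frame of pan between 0.004 and 0.09 m) or (x of bar_long_center in the frame of pan between -0.09 and 0.09 m and y of bar_long_center in the frame of pan between -0.09 and 0.09 m and z of bar_long_center in the frame of pan between 0.004 and 0.09 m)) and value of joint carriage above 0.02 m), for 0.2 s.
At the end, for the whole second after the job is handed in: The tin hangs by its bail on both prongs of the fork hook, nearly upright (tilt under 0.3 rad) and clear of the bench, the pointer is at rest within 4.5 mm of the middle of the target clip's gap, and each bar lies either on the pan or flat on the bench (x of bail_grip in the frame of hook_seat between -0.022 and 0.09 m and y of bail_grip in the frame of hook_seat between -0.017 and 0.017 m and z of bail_grip in the frame of hook_seat between -0.008 and 0.015 m and height (world z) of tin above 0.012 m and angle between tin's own z axis and vertical below 0.3 rad and z of pointer in the frame of target between -0.0045 and 0.0045 m and velocity of joint carriage between -0.01 and 0.01 m/s and linear speed of tin below 0.05 m/s and ((x of bar_short_center in the frame of pan between -0.09 and 0.09 m and y of bar_short_center in the frame of pan between -0.09 and 0.09 m and z of bar_short_center in the frame of pan between 0.004 and 0.09 m) or height (world z) of bar_short_center below 0.03 m) and ((x of bar_medium_center in the frame of pan between -0.09 and 0.09 m and y of bar_medium_center in the frame of pan between -0.09 and 0.09 m and z of bar_medium_center in the frame of pan between 0.004 and 0.09 m) or height (world z) of bar_medium_center below 0.03 m) and ((x of bar_long_center in the frame of pan between -0.09 and 0.09 m and y of bar_long_center in the frame of pan between -0.09 and 0.09 m and z of bar_long_center in the frame of pan between 0.004 and 0.09 m) or height (world z) of bar_long_center below 0.03 m)); the robot touches nothing.
It fails at once if the tin is tipped over (angle between tin's own z axis and vertical above 0.7 rad).
It fails at once if the scale is driven down to its bottom stop (value of joint carriage above 0.084 m).
It fails at once if a bystander (tape roll, objective case, petri dish, beaker, marker) is moved by more than 30 mm (distance of any of tape_roll, objective_case, petri_dish, beaker, marker from where it was at the start of the episode above 0.03 m).
It also fails if it takes over 72 s, if anything falls off the work surface, if the arm or the gripper's body presses on something with over 40 N, if the wrist force passes 120 N, or if a joint passes its speed limit or range.

## Working session

There is one attempt and no reset: what is moved stays moved. The work goes in short steps, Python scripts to look and compute and a tool call to move; the robot and the scene stay as the last step left them, time stands still between calls to the robot, and variables do not carry over. Pictures are saved under pics/ and viewed, about 8 in all and at most 12, crops included, and the job is handed in when it is done.

Besides the shell and the picture viewer there is one more tool, called after ">>>" as name(argument=value, ...) on one line, values as JSON. play_rows: Moves the arm, as the interface text tells. Its arguments: {"type":"object","properties":{"rows":{"type":"array"},"grip_force":{"type":"number"}},"required":["rows"]}

```bash
ls; mkdir -p pics; python3 - <<'E'
from plant import env
import cv2,numpy as np
o=env.get_obs(); print(o['clock'],o['ee_pos'],o['tool_rot'],o['finger_gap'])
for c in ('top','side'):
    p,d=env.capture(c); cv2.imwrite(f'pics/{c}0.png',p[...,::-1]); np.savez(f'pics/{c}0.npz',p=p,d=d)
    print(c,env.camera_model(c))
E
```

```text
pics
0.0 [0.25632342 0.59665396 0.2300584 ] [-1.549248    0.31891603 -0.31794829] 0.08550256547954477
top {'fx': 450.4163564927598, 'fy': 450.4163564927598, 'cx': 319.5707271360139, 'cy': 207.66695902241636, 'eye': array([0.30449227, 0.01537883, 1.32276744]), 'rotation': array([-2.11118831,  2.12724738, -0.20946849])}
side {'fx': 504.2541371536793, 'fy': 504.2541371536793, 'cx': 317.4322550141725, 'cy': 205.01966465406065, 'eye': array([ 0.03686773, -1.24697782,  1.02823654]), 'rotation': array([-2.12670856,  0.38816487, -0.22157574])}
```

View pics/top0.png

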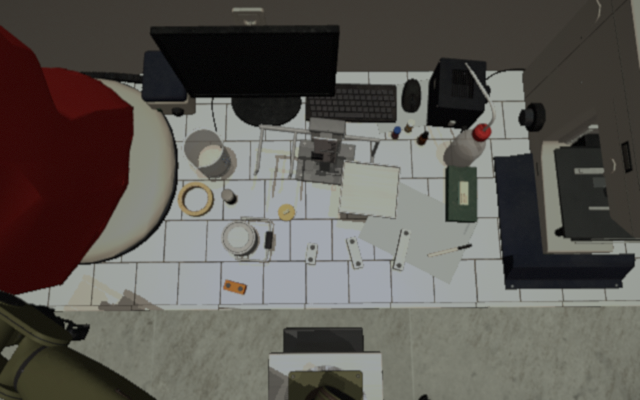

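View pics/side0.png

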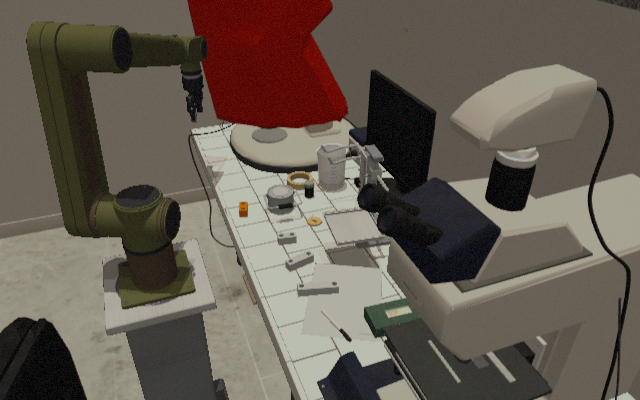

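```bash
cat > h.py <<'E'
import numpy as np,cv2
from scipy.spatial.transform import Rotation as R
from plant import env
def cam(c):
    m=env.camera_model(c); return m,R.from_rotvec(m['rotation']).as_matrix()
def w(c,uv,d):  # pixels Nx2, depth along axis -> world
    m,r=cam(c); uv=np.atleast_2d(uv).astype(float); d=np.broadcast_to(d,len(uv))
    p=np.c_[(uv[:,0]-m['cx'])/m['fx'],(uv[:,1]-m['cy'])/m['fy'],np.ones(len(uv))]*d[:,None]
    return p@r.T+m['eye']
def onz(c,uv,z): # pixel ray to height z
    m,r=cam(c); a=w(c,uv,1.)-m['eye']; return m['eye']+a*((z-m['eye'][2])/a[:,2])[:,None]
def px(c,P):
    m,r=cam(c); q=(np.atleast_2d(P)-m['eye'])@r; return np.c_[q[:,0]/q[:,2]*m['fx']+m['cx'],q[:,1]/q[:,2]*m['fy']+m['cy']]
def cloud(c,mask,d):
    v,u=np.nonzero(mask&(d>0)); return w(c,np.c_[u,v],d[v,u])
E
python3 - <<'E'
from h import *
D={c:np.load(f'pics/{c}0.npz')['d'] for c in('top','side')}
for c in('top','side'):
  for l in ['tin','bail_grip','bail','bar_short_center','bar_medium_center','bar_long_center','scale','pan','hook_seat','pointer','target','tape_roll','objective_case','petri_dish','beaker','marker']:
    for s in env.silhouettes(c,l)[:3]:
        if s['conf']<.3: continue
        P=cloud(c,s['pixels'],D[c]); 
        print(c,l,round(s['conf'],2),np.round(s['pixel']),s['pixels'].sum(),*( (np.round(np.median(P,0),3),np.round(P.min(0),3),np.round(P.max(0),3)) if len(P) else ()))
E
```

```text
top bail_grip 0.56 [266. 240.] 149 [0.465 0.158 0.064] [ 0.437  0.147 -0.003] [0.538 0.244 0.071]
top bail 0.86 [267. 239.] 133 [0.462 0.158 0.064] [ 0.434  0.147 -0.001] [0.492 0.177 0.071]
top bar_short_center 0.76 [312. 253.] 214 [0.431 0.038 0.028] [ 0.4    0.018 -0.007] [0.464 0.053 0.036]
top bar_short_center 0.72 [230. 285.] 210 [0.334 0.259 0.028] [ 0.317  0.228 -0.003] [0.355 0.294 0.034]
top bar_medium_center 0.76 [354. 254.] 323 [ 0.428 -0.086  0.028] [ 0.385 -0.111  0.005] [ 0.474 -0.063  0.036]
top bar_long_center 0.92 [402. 252.] 395 [ 0.43  -0.221  0.028] [ 0.378 -0.247 -0.008] [ 0.493 -0.196  0.035]
top bar_long_center 0.68 [363. 182.] 3920 [ 0.611 -0.107  0.131] [ 0.51  -0.205 -0.002] [0.824 0.208 0.302]
top bar_long_center 0.52 [266. 238.] 232 [0.462 0.161 0.062] [ 0.404  0.147 -0.007] [0.538 0.244 0.071]
top scale 0.64 [342. 171.] 6564 [ 0.658 -0.056  0.131] [ 0.51  -0.208 -0.004] [0.846 0.198 0.317]
top pan 0.74 [363. 180.] 4059 [ 0.612 -0.105  0.131] [ 0.51  -0.224 -0.006] [0.831 0.211 0.308]
top pan 0.69 [229. 200.] 176 [0.59  0.275 0.06 ] [ 0.577  0.261 -0.001]
[... 2833 characters left out ...]
 0.479 0.642]
side target 0.55 [356. 182.] 38 [0.664 0.015 0.197] [0.659 0.    0.181] [0.675 0.031 0.204]
side tape_roll 0.77 [300. 181.] 297 [0.583 0.39  0.018] [ 0.542  0.29  -0.006] [0.658 0.456 0.061]
side objective_case 0.73 [311. 187.] 131 [0.592 0.263 0.041] [0.575 0.25  0.004] [0.61  0.29  0.067]
side petri_dish 0.48 [316. 219.] 102 [0.554 0.105 0.005] [ 0.53   0.081 -0.002] [0.579 0.132 0.02 ]
side beaker 0.68 [333. 170.] 1140 [0.692 0.291 0.099] [ 0.585  0.071 -0.007] [0.828 0.464 0.266]
side marker 0.74 [334. 326.] 168 [ 0.435 -0.379  0.009] [ 0.416 -0.434 -0.   ] [ 0.453 -0.299  0.018]
side marker 0.69 [301. 178.] 304 [0.583 0.396 0.017] [ 0.542  0.322 -0.008] [0.658 0.456 0.03 ]
```

```bash
python3 - <<'E'
from h import *
D={c:np.load(f'pics/{c}0.npz') for c in('top','side')}
t=D['top']['p'][110:280,210:430]; s=D['side']['p'][140:260,260:400]
a=cv2.resize(t,None,fx=3.6,fy=3.6,interpolation=cv2.INTER_CUBIC); cv2.imwrite('pics/tc.png',a[...,::-1])
a=cv2.resize(s,None,fx=5,fy=5,interpolation=cv2.INTER_CUBIC); cv2.imwrite('pics/sc.png',a[...,::-1])
for c in D:
  d=D[c]['d'];P=cloud(c,np.ones_like(d,bool),d)
  def rect(lo,hi,n):
    m=((P>lo)&(P<hi)).all(1); q=P[m]; 
    if len(q)<5: return print(c,n,len(q))
    r=cv2.minAreaRect(q[:,:2].astype(np.float32)); print(c,n,len(q),np.round(r[0],4),np.round(r[1],4),round(r[2],2),'zmed',round(np.median(q[:,2]),4),'mean',np.round(q.mean(0),4))
  rect([.48,-.24,.126],[.72,0,.145],'pan')
  rect([.5,-.05,.29],[.9,.25,.33],'bridge')
  rect([.35,.1,.05],[.56,.19,.08],'bailpart')
  rect([.35,.175,.064],[.56,.3,.08],'tintop')
  rect([.37,0,.018],[.49,.07,.04],'short')
  rect([.37,-.13,.018],[.49,-.05,.04],'med')
  rect([.36,-.27,.018],[.51,-.17,.04],'long')
  rect([.5,0.03,.225],[.76,.25,.29],'fork')
E
```

```text
top pan 3000 [ 0.6075 -0.0977] [0.2093 0.174 ] 83.06 zmed 0.1305 mean [ 0.5924 -0.1222  0.131 ]
top bridge 1653 [0.7762 0.1005] [0.3005 0.2132] 89.58 zmed 0.3099 mean [0.8062 0.0625 0.3094]
top bailpart 208 [0.4665 0.1678] [0.0412 0.1255] 89.74 zmed 0.0631 mean [0.4646 0.1609 0.063 ]
top tintop 881 [0.4648 0.2356] [0.1305 0.1072] 5.13 zmed 0.0683 mean [0.4712 0.2426 0.0685]
top short 207 [0.4285 0.0381] [0.0281 0.0604] 81.35 zmed 0.0281 mean [0.4277 0.038  0.0279]
top med 310 [ 0.4304 -0.0869] [0.09   0.0285] 14.28 zmed 0.0278 mean [ 0.4296 -0.0867  0.0279]
top long 416 [ 0.4389 -0.2241] [0.0291 0.12  ] 75.41 zmed 0.028 mean [ 0.4383 -0.2231  0.0279]
top fork 561 [0.6576 0.1036] [0.136  0.1347] 82.75 zmed 0.254 mean [0.6834 0.1088 0.2533]
side pan 1529 [ 0.591  -0.1264] [0.1654 0.1486] 82.87 zmed 0.1304 mean [ 0.5889 -0.1271  0.1309]
side bridge 789 [0.7756 0.0986] [0.2283 0.2926] 2.5 zmed 0.3093 mean [0.8219 0.0555 0.3089]
side bailpart 111 [0.4647 0.1638] [0.0518 0.122 ] 89.01 zmed 0.0611 mean [0.4627 0.1558 0.0614]
side tintop 290 [0.47   0.2388] [0.1019 0.1024] 76.14 zmed 0.0676 mean [0.4696 0.2374 0.0679]
side short 131 [0.4269 0.0322] [0.0405 0.0594] 80.24 zmed 0.0264 mean [0.4262 0.0305 0.026 ]
side med 224 [ 0.4292 -0.0906] [0.0955 0.036 ] 15.19 zmed 0.0269 mean [ 0.4273 -0.0947  0.0264]
side long 356 [ 0.4376 -0.2285] [0.0353 0.1192] 76.37 zmed 0.0267 mean [ 0.4372 -0.2305  0.0263]
side fork 218 [0.6568 0.1115] [0.1183 0.1349] 83.12 zmed 0.2506 mean [0.6589 0.1174 0.25  ]
```

View pics/tc.png

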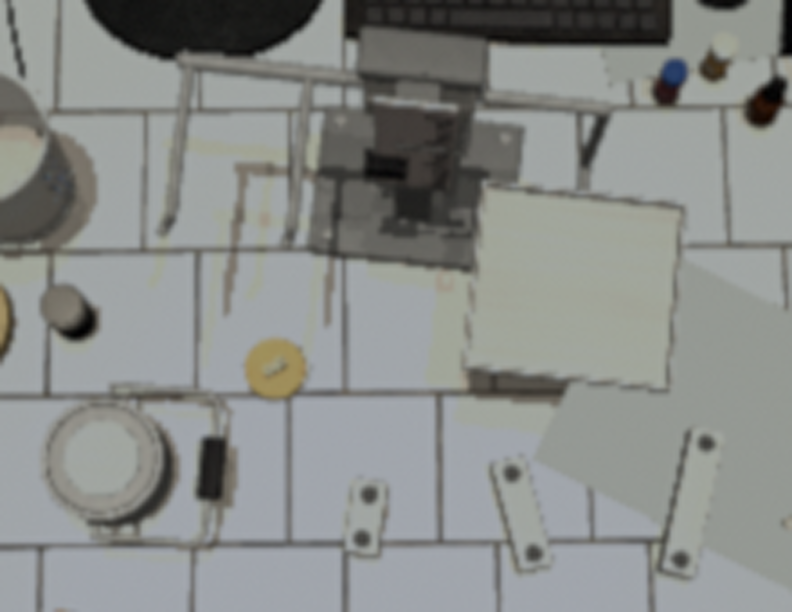

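View pics/sc.png

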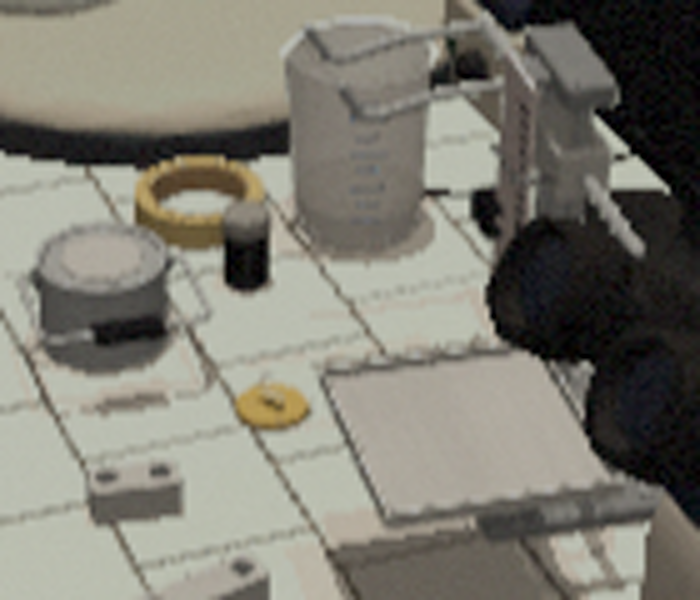

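```bash
python3 - <<'E'
from h import *
f=lambda u,v:[210+u/3.6,110+v/3.6]
print('tin',onz('top',f(107,457),.07),'grip',onz('top',f(211,468),.063))
print('barends',onz('top',[f(222,400),f(205,543)],.06))
print('tips',onz('top',[f(167,230),f(290,241)],.267))
print('crossrod',onz('top',[f(185,62),f(308,75)],.25))
print('pan corners z138',onz('top',[f(484,185),f(683,207),f(668,389),f(465,368)],.138))
g=lambda u,v:[260+u/5,140+v/5]
print('side tips',onz('side',[g(310,35),g(347,98)],.267))
th=np.deg2rad(-7.1); ex=np.array([np.cos(th),np.sin(th)]); ey=np.array([-ex[1],ex[0]])
for c in('top','side'):
  d=np.load(f'pics/{c}0.npz')['d'];P=cloud(c,np.ones_like(d,bool),d)
  m=((P>[.48,-.26,.12])&(P<[.72,.02,.15])).all(1); a=P[m][:,:2]@ex; b=P[m][:,:2]@ey
  pc=lambda q:np.round(np.percentile(q,[0,1,3,50,97,99,100]),4)
  print(c,'pan along x',pc(a),'y',pc(b[a<np.median(a)]))
  m=((P>[.5,.03,.225])&(P<[.8,.25,.29])).all(1); q=P[m]; a=q[:,:2]@ex; b=q[:,:2]@ey
  for lo in np.arange(a.min(),a.max(),.01):
    k=(a>=lo)&(a<lo+.01)
    if k.sum()>2: bb=np.sort(b[k]); g=bb>(bb.min()+bb.max())/2; print(c,'fork x',round(lo,3),k.sum(),'z',np.round(np.median(q[k,2]),4),'b',np.round([bb[~g].mean(),bb[g].mean()],4))
o=env.get_obs(); print(R.from_rotvec(o['tool_rot']).as_matrix().round(4),o['ft_force'])
E
```

```text
tin [[0.47089353 0.23678313 0.07      ]] grip [[0.46256269 0.1565912  0.063     ]]
barends [[0.51682192 0.14902134 0.06      ]
 [0.40448887 0.16074211 0.06      ]]
tips [[0.59838246 0.16567725 0.267     ]
 [0.59010493 0.08277845 0.267     ]]
crossrod [[0.72458889 0.1578995  0.25      ]
 [0.71436316 0.07188436 0.25      ]]
pan corners z138 [[ 0.66790921 -0.05627551  0.138     ]
 [ 0.6494263  -0.20687305  0.138     ]
 [ 0.50948366 -0.18983213  0.138     ]
 [ 0.52645806 -0.0395488   0.138     ]]
side tips [[0.59634896 0.15099328 0.267     ]
 [0.58629035 0.06086389 0.267     ]]
top pan along x [0.5281 0.5295 0.5317 0.6039 0.673  0.6842 0.702 ] y [-0.1268 -0.125  -0.1228 -0.0488  0.0249  0.0282  0.0295]
top fork x 0.572 22 z 0.2658 b [0.1586 0.2419]
top fork x 0.582 18 z 0.2485 b [0.1595 0.2425]
top fork x 0.592 25 z 0.2431 b [0.1587 0.2429]
top fork x 0.602 25 z 0.2442 b [0.1597 0.2429]
top fork x 0.612 27 z 0.2468 b [0.1589 0.2433]
top fork x 0.622 27 z 0.2488 b [0.1594 0.2426]
top fork x 0.632 27 z 0.2517 b [0.1599 0.2433]
top fork x 0.642 25 z 0.2522 b [0.1589 0.2433]
top fork x 0.652
[... 483 characters left out ...]
389]
side fork x 0.591 15 z 0.2419 b [0.1539 0.2366]
side fork x 0.601 16 z 0.2412 b [0.1535 0.2393]
side fork x 0.611 14 z 0.2453 b [0.1535 0.237 ]
side fork x 0.621 14 z 0.2473 b [0.152  0.2382]
side fork x 0.631 16 z 0.2499 b [0.1538 0.2384]
side fork x 0.641 12 z 0.2504 b [0.1522 0.2389]
side fork x 0.651 16 z 0.2511 b [0.1544 0.2384]
side fork x 0.661 14 z 0.2514 b [0.1536 0.2377]
side fork x 0.671 14 z 0.2519 b [0.1539 0.2392]
side fork x 0.681 11 z 0.2516 b [0.1561 0.2393]
side fork x 0.691 28 z 0.2542 b [0.2026 0.2342]
side fork x 0.701 10 z 0.2553 b [0.1528 0.2212]
[[ 0.9188  0.      0.3947]
 [-0.3947 -0.      0.9188]
 [ 0.     -1.     -0.    ]] [ 0.39221863 -0.71471141  0.0584578 ]
```

>>> play_rows(rows=[[[0, -0.1, 0], [0, 0, 0], 0.4], [[0, -0.1, 0], [0, 0, 0], 0.4], [[0, -0.102, 0], [0, 0, 0], 0.4], [[0, 0, 0], [0.018, 0, -0.035], 0.5], [[0, 0, 0], [0.018, 0, -0.035], 0.5]], grip_force=20)

```text
clock: 2.12
ee_pos: [0.2848, 0.5239, 0.2308]
tool_rot: [-1.57, 0.079, -0.079]
ft_force: [1.2, -0.9, -0.5]
finger_gap: 0.0428
```

>>> play_rows(rows=[[[0, 0, 0], [0.018, 0, -0.035], 0.55], [[0, 0, 0], [0.018, 0, -0.035], 0.55], [[0, 0, 0], [0.018, 0, -0.035], 0.55], [[0, 0, 0], [0.018, 0, -0.035], 0.55], [[0, 0, 0], [0.018, 0, -0.035], 0.55]])

```text
clock: 2.53
ee_pos: [0.3568, 0.3388, 0.2315]
tool_rot: [-1.569, 0.081, -0.082]
ft_force: [1.1, -0.4, 1.0]
finger_gap: 0.0388
```

>>> play_rows(rows=[[[0, 0, 0], [0.018, 0.02, -0.035], 0.55], [[0, 0, 0], [0.018, 0.02, -0.035], 0.55], [[0, 0, 0], [0.018, 0.02, -0.035], 0.55], [[0, 0, 0], [0.018, 0.02, -0.035], 0.55], [[0, 0, 0], [0.015, 0.02, -0.033], 0.55]])

```text
clock: 2.95
ee_pos: [0.4227, 0.1659, 0.1357]
tool_rot: [-1.569, 0.08, -0.083]
ft_force: [1.6, -0.9, -0.5]
finger_gap: 0.038
```

>>> play_rows(rows=[[[0, 0, 0], [0, 0, 0], 0.55], [[0, 0, 0], [0, 0, 0], 0.55]])

```text
clock: 3.12
ee_pos: [0.4215, 0.1659, 0.1345]
tool_rot: [-1.57, 0.087, -0.083]
ft_force: [0.5, -0.4, -0.2]
finger_gap: 0.0389
```

>>> play_rows(rows=[[[0, 0, 0], [0.002, 0.025, -0.007], 0.55], [[0, 0, 0], [0, 0.025, 0], 0.55], [[0, 0, 0], [0, 0.025, 0], 0.55], [[0, 0, 0], [0, 0.02, 0], 0.55], [[0, 0, 0], [0, 0, 0], 0.55]])

```text
clock: 3.53
ee_pos: [0.4203, 0.161, 0.0377]
tool_rot: [-1.571, 0.085, -0.075]
ft_force: [-0.9, 0.5, 1.1]
finger_gap: 0.0384
```

```bash
python3 - <<'E'
from h import *
p,d=env.capture('top'); s,_=env.capture('side')
print(env.get_obs()['ee_pos'])
a=cv2.resize(p[200:280,220:320],(600,480),interpolation=cv2.INTER_CUBIC);b=cv2.resize(s[165:235,240:320],(549,480),interpolation=cv2.INTER_CUBIC)
a=cv2.resize(np.hstack([a,b]),None,fx=.69,fy=.69); cv2.imwrite('pics/c1.png',a[...,::-1])
E
```

```text
[0.42324346 0.16147557 0.04140847]
```

View pics/c1.png

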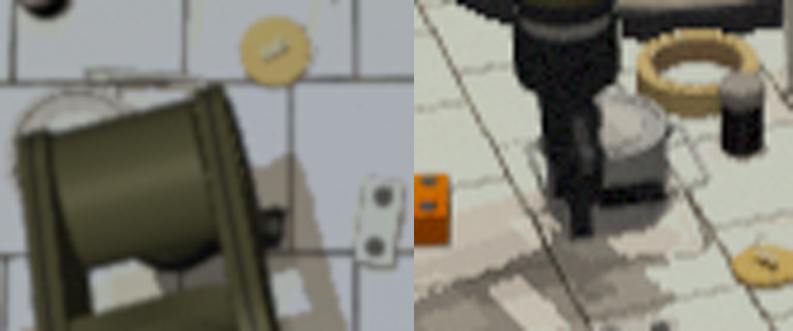

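>>> play_rows(rows=[[[0, 0, 0], [0, 0, 0], 0.9], [[0, 0, 0], [0, 0, 0], 0.95], [[0, 0, 0], [0, 0, 0], 1.0], [[0, 0, 0], [0, 0, 0], 1.0], [[0, 0, 0], [0, 0, 0], 1.0]], grip_force=20)

```text
clock: 4.05
ee_pos: [0.4242, 0.161, 0.0419]
tool_rot: [-1.568, 0.08, -0.084]
ft_force: [1.2, 1.2, 0.2]
finger_gap: 0.0042
```

>>> play_rows(rows=[[[0, 0, 0], [0, -0.0133, 0.001], 1.0], [[0, 0, 0], [0, -0.013, 0.0031], 1.0], [[0, 0, 0], [0, -0.0123, 0.0051], 1.0], [[0, 0, 0], [0, -0.0114, 0.007], 1.0], [[0, 0, 0], [0, -0.0101, 0.0087], 1.0]])

```text
clock: 4.47
ee_pos: [0.4257, 0.1851, 0.1018]
tool_rot: [-1.57, 0.082, -0.082]
ft_force: [-0.6, -3.0, -0.3]
finger_gap: 0.0039
```

>>> play_rows(rows=[[[0, 0, 0], [0, -0.0087, 0.0101], 1.0], [[0, 0, 0], [0, -0.007, 0.0114], 1.0], [[0, 0, 0], [0, -0.0051, 0.0123], 1.0], [[0, 0, 0], [0, -0.0031, 0.013], 1.0], [[0, 0, 0], [0, -0.001, 0.0133], 1.0]])

```text
clock: 4.88
ee_pos: [0.4326, 0.2471, 0.1273]
tool_rot: [-1.568, 0.08, -0.082]
ft_force: [-0.7, -0.5, 3.0]
finger_gap: 0.0038
```

>>> play_rows(rows=[[[0, 0, 0], [0, 0, 0], 1.0], [[0, 0, 0], [0, 0, 0], 1.0]])

```text
clock: 5.05
ee_pos: [0.4327, 0.2474, 0.1273]
tool_rot: [-1.567, 0.079, -0.081]
ft_force: [-3.0, 1.1, 8.9]
finger_gap: 0.0038
```

```bash
python3 - <<'E'
from h import *
p,d=env.capture('top'); s,_=env.capture('side')
print(env.get_obs()['ee_pos'])
a=cv2.resize(p[200:280,220:320],(600,480),interpolation=cv2.INTER_CUBIC);b=cv2.resize(s[165:235,240:320],(549,480),interpolation=cv2.INTER_CUBIC)
a=cv2.resize(np.hstack([a,b]),None,fx=.69,fy=.69); cv2.imwrite('pics/c2.png',a[...,::-1])
E
```

```text
[0.43268521 0.24702404 0.12735541]
```

View pics/c2.png

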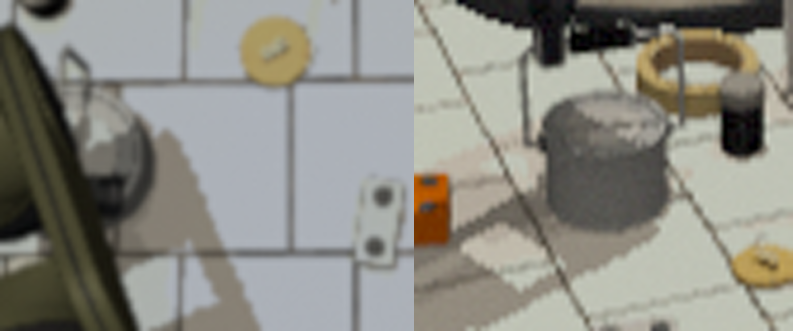

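>>> play_rows(rows=[[[0, 0, 0], [0, 0, 0], 0.7], [[0, 0, 0], [0, 0, 0], 0.6], [[0, 0, 0], [0, 0, 0], 0.55], [[0, 0, 0], [0, 0, 0], 0.55]])

```text
clock: 5.48
ee_pos: [0.4317, 0.2451, 0.1251]
tool_rot: [-1.57, 0.082, -0.081]
ft_force: [-0.2, 0.3, 0.6]
finger_gap: 0.0383
```

>>> play_rows(rows=[[[0, 0, 0], [0, -0.03, 0], 0.55], [[0, 0, 0], [0, -0.03, 0], 0.55], [[0, 0, 0], [0.0, -0.03, 0], 0.55], [[0, 0, 0], [-0.03, 0, -0.02], 0.55], [[0, 0, 0], [0, 0, 0], 0.55]])

```text
clock: 5.9
ee_pos: [0.3978, 0.2272, 0.2168]
tool_rot: [-1.569, 0.081, -0.082]
ft_force: [0.4, 0.1, -0.9]
finger_gap: 0.0386
```

```bash
python3 - <<'E'
from h import *
o=env.get_obs(); print(o['clock'],o['ee_pos'],o['finger_gap'])
for c in('top','side'):
  p,d=env.capture(c)
  for l in ('bail_grip','tin'):
   for s in env.silhouettes(c,l)[:2]:
    P=cloud(c,s['pixels'],d); 
    if l=='bail_grip': P=P[(P[:,2]>.08)&(P[:,2]<.16)]
    if len(P): print(c,l,round(s['conf'],2),np.round(s['pixel'],1),np.round(np.percentile(P,[5,50,95],axis=0),4).tolist())
  np.savez(f'pics/{c}1.npz',p=p,d=d)
  P=cloud(c,np.ones_like(d,bool),d); m=((P>[.41,.2,.11])&(P<[.54,.28,.158])).all(1); q=P[m]
  if len(q): print(c,'bailpts',len(q),np.round(q.mean(0),4),np.round(q.min(0),3),np.round(q.max(0),3),'fit',np.round(np.polyfit(q[:,0],q[:,1],1),3))
  m=((P>[.40,.17,.064])&(P<[.54,.3,.08])).all(1); q=P[m]; r=cv2.minEnclosingCircle(q[:,:2].astype(np.float32)); print('tintop',len(q),r,q.mean(0))
  if c=='side': s=p
a=cv2.resize(s[165:235,240:320],(549,480),interpolation=cv2.INTER_CUBIC); cv2.imwrite('pics/c3.png',a[...,::-1])
E
```

```text
5.9 [0.39778259 0.22720163 0.21679167] 0.038637306204029116
top bail_grip 0.6 [232.1 224.2] [[0.4839, 0.2372, 0.1397], [0.4927, 0.2397, 0.1484], [0.5199, 0.243, 0.1557]]
top tin 0.6 [245.2 231.6] [[0.4397, 0.1995, 0.018], [0.4819, 0.2256, 0.0681], [0.5239, 0.2494, 0.1444]]
top bailpts 51 [0.5051 0.2392 0.144 ] [0.479 0.235 0.113] [0.532 0.247 0.157] fit [-0.051  0.265]
tintop 440 ((0.48017895221710205, 0.23131734132766724), 0.051803309470415115) [0.47759422 0.22536782 0.06871005]
side bail_grip 0.72 [279.8 172.4] [[0.4515, 0.2308, 0.1346], [0.4695, 0.2379, 0.1445], [0.4937, 0.2439, 0.1528]]
side tin 0.73 [279.9 196.9] [[0.4261, 0.1944, 0.0031], [0.4684, 0.2236, 0.0616], [0.5309, 0.2963, 0.1449]]
side tin 0.59 [279.4 173.2] [[0.4157, 0.2308, 0.0242], [0.4695, 0.2388, 0.1427], [0.5274, 0.4553, 0.1526]]
side bailpts 119 [0.4703 0.2387 0.1414] [0.41  0.227 0.112] [0.533 0.253 0.155] fit [-0.117  0.294]
tintop 310 ((0.47048723697662354, 0.23962607979774475), 0.06114249676465988) [0.47027392 0.23898304 0.06820645]
```

>>> play_rows(rows=[[[0, 0, 0], [0.024, 0, 0.007], 0.55], [[0, 0, 0], [0.024, 0, 0.007], 0.55], [[0, 0, 0], [0.0235, 0, 0.007], 0.55], [[0, 0, 0], [0, 0.02, 0], 0.55], [[0, 0, 0], [0, 0.025, 0], 0.55]])

```text
clock: 6.62
ee_pos: [0.4766, 0.2426, 0.1721]
tool_rot: [-1.567, 0.079, -0.085]
ft_force: [0.0, 0.3, -0.9]
finger_gap: 0.0385
```

>>> play_rows(rows=[[[0, 0, 0], [0, 0.025, 0], 0.55], [[0, 0, 0], [0, 0.023, 0], 0.55], [[0, 0, 0], [0, 0, 0], 0.6], [[0, 0, 0], [0, 0, 0], 0.7]])

```text
clock: 6.95
ee_pos: [0.4726, 0.2414, 0.1209]
tool_rot: [-1.571, 0.085, -0.078]
ft_force: [1.3, 0.8, 1.3]
finger_gap: 0.0262
```

>>> play_rows(rows=[[[0, 0, 0], [0, 0, 0], 0.8], [[0, 0, 0], [0, 0, 0], 0.9], [[0, 0, 0], [0, 0, 0], 1.0], [[0, 0, 0], [0, 0, 0], 1.0], [[0, 0, 0], [0, 0, 0], 1.0]], grip_force=50)

```text
clock: 7.37
ee_pos: [0.4748, 0.2422, 0.1248]
tool_rot: [-1.568, 0.079, -0.084]
ft_force: [1.2, 0.5, 3.2]
finger_gap: 0.0094
```

>>> play_rows(rows=[[[0, 0, 0], [0, -0.006, 0], 1.0], [[0, 0, 0], [0, -0.012, 0], 1.0], [[0, 0, 0], [0, -0.018, 0], 1.0], [[0, 0, 0], [0, -0.02, 0], 1.0], [[0, 0, 0], [0, -0.02, 0], 1.0]])

```text
clock: 7.78
ee_pos: [0.4724, 0.2413, 0.1992]
tool_rot: [-1.57, 0.083, -0.08]
ft_force: [-0.4, 0.8, -3.3]
finger_gap: 0.009
```

>>> play_rows(rows=[[[0, 0, 0], [0, -0.02, 0], 1.0], [[0, 0, 0], [0, -0.02, 0], 1.0], [[0, 0, 0], [0, -0.018, 0], 1.0], [[0, 0, 0], [0, -0.012, 0], 1.0], [[0, 0, 0], [0, 0, 0], 1.0]])

```text
clock: 8.2
ee_pos: [0.4744, 0.2421, 0.2725]
tool_rot: [-1.567, 0.078, -0.085]
ft_force: [-0.1, -0.1, -2.1]
finger_gap: 0.0087
```

```bash
python3 - <<'E'
from h import *
o=env.get_obs(); print(o['clock'],o['ee_pos'],o['finger_gap'],o['ft_force'],o['q'].round(3))
T=R.from_rotvec(o['tool_rot']); print(T.as_matrix().round(3))
for c in('top','side'):
  p,d=env.capture(c)
  for l in ('bail_grip','tin'):
   for s in env.silhouettes(c,l)[:1]:
    P=cloud(c,s['pixels'],d)-o['ee_pos']; P=T.inv().apply(P)
    print(c,l,round(s['conf'],2),np.round(s['pixel'],1),np.round(np.percentile(P,[5,50,95],axis=0),4).tolist())
  if c=='side': cv2.imwrite('pics/c4.png',cv2.resize(p[110:250,240:400],None,fx=4,fy=4,interpolation=cv2.INTER_CUBIC)[...,::-1])
E
```

```text
8.2 [0.47444039 0.2421212  0.27250658] 0.008717787914162623 [-0.10732895 -0.12856381 -2.07061592] [ 0.371 -0.164  1.865 -0.     1.435 -1.096]
[[ 0.995  0.005  0.104]
 [-0.104  0.002  0.995]
 [ 0.005 -1.     0.002]]
top tin 0.63 [240.  232.4] [[-0.0385, -0.0277, -0.045], [-0.0164, 0.057, -0.0281], [0.041, 0.1153, 0.0378]]
side bail_grip 0.7 [272.5 135.9] [[-0.0319, -0.0227, -0.01], [-0.0234, -0.014, -0.0057], [-0.0133, -0.0079, 0.002]]
side tin 0.79 [277.2 160.4] [[-0.0478, 0.0578, -0.051], [-0.0122, 0.0714, -0.0322], [0.0307, 0.123, 0.0321]]
```

View pics/c4.png

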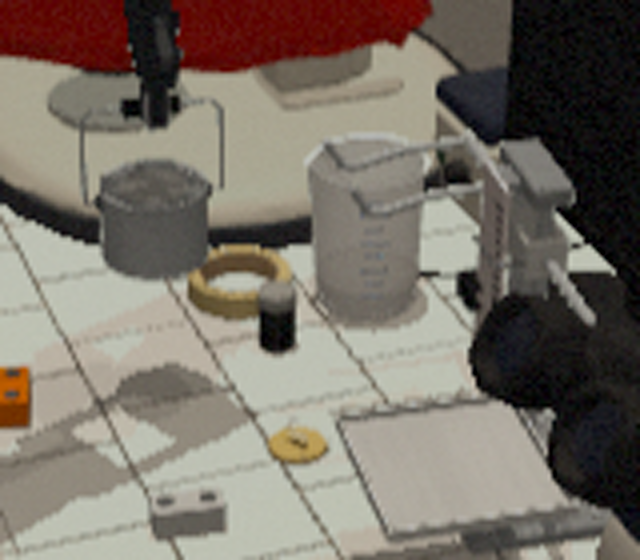

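>>> play_rows(rows=[[[0, 0.05, 0], [0, 0, 0], 1.0], [[0, 0.1, 0], [0, 0, 0], 1.0], [[0, 0.11, 0], [0, 0, 0], 1.0], [[0, 0.11, 0], [0, 0, 0], 1.0], [[0, 0.11, 0], [0, 0, 0], 1.0]])

```text
clock: 8.92
ee_pos: [0.4729, 0.2415, 0.2674]
tool_rot: [-1.523, 0.463, -0.46]
ft_force: [-0.1, 0.5, -3.8]
finger_gap: 0.0091
```

>>> play_rows(rows=[[[0, 0.11, 0], [0, 0, 0], 1.0], [[0, 0.11, 0], [0, 0, 0], 1.0], [[0, 0.11, 0], [0, 0, 0], 1.0], [[0, 0.11, 0], [0, 0, 0], 1.0], [[0, 0.11, 0], [0, 0, 0], 1.0]])

```text
clock: 9.33
ee_pos: [0.4729, 0.2415, 0.2675]
tool_rot: [-1.385, 0.887, -0.885]
ft_force: [-0.9, -0.1, -3.4]
finger_gap: 0.0091
```

>>> play_rows(rows=[[[0, 0.11, 0], [0, 0, 0], 1.0], [[0, 0.11, 0], [0, 0, 0], 1.0], [[0, 0.11, 0], [0, 0, 0], 1.0], [[0, 0.11, 0], [0, 0, 0], 1.0], [[0, 0.071, 0], [0, 0, 0], 1.0]])

```text
clock: 9.75
ee_pos: [0.4729, 0.2415, 0.2675]
tool_rot: [-1.173, 1.268, -1.267]
ft_force: [-0.3, -1.5, -3.5]
finger_gap: 0.009
```

>>> play_rows(rows=[[[0, 0.05, 0], [0.01, -0.01, 0.008], 1.0], [[0, 0, 0], [0.022, 0, 0.02], 1.0], [[0, 0, 0], [0.022, 0, 0.02], 1.0], [[0, 0, 0], [0.022, 0, 0.02], 1.0], [[0, 0, 0], [0.018, 0, 0.014], 1.0]])

```text
clock: 10.17
ee_pos: [0.5443, 0.1369, 0.2776]
tool_rot: [-1.149, 1.301, -1.3]
ft_force: [0.3, 0.7, -3.2]
finger_gap: 0.0095
```

>>> play_rows(rows=[[[0, 0, 0], [0.009, 0, 0.008], 1.0], [[0, 0, 0], [0, 0, 0], 1.0], [[0, 0, 0], [0, 0, 0], 1.0], [[0, 0, 0], [0, 0, 0], 1.0]])

```text
clock: 10.5
ee_pos: [0.5499, 0.1295, 0.2783]
tool_rot: [-1.149, 1.301, -1.298]
ft_force: [-0.5, -0.1, -4.1]
finger_gap: 0.0091
```

```bash
cat > l.py <<'E'
from h import *
o=env.get_obs(); print(o['clock'],o['ee_pos'],o['finger_gap'],o['ft_force'],o['q'].round(3))
T=R.from_rotvec(o['tool_rot']); print(T.as_matrix().round(3))
th=np.deg2rad(-7.1); ex=np.array([np.cos(th),np.sin(th)]); ey=np.array([-ex[1],ex[0]])
print('TCP scale a,b',o['ee_pos'][:2]@ex,o['ee_pos'][:2]@ey)
E
python3 - <<'E'
from l import *
for c in('top','side'):
  p,d=env.capture(c)
  for l in ('bail_grip','tin'):
   for s in env.silhouettes(c,l)[:1]:
    P=cloud(c,s['pixels'],d); P=np.c_[P[:,:2]@ex,P[:,:2]@ey,P[:,2]]
    print(c,l,round(s['conf'],2),np.round(s['pixel'],1),np.round(np.percentile(P,[5,50,95],axis=0),4).tolist())
  P=cloud(c,np.ones_like(d,bool),d); P=np.c_[P[:,:2]@ex,P[:,:2]@ey,P[:,2]]
  m=((P>[.49,.1,.10])&(P<[.565,.29,.235])).all(1); q=P[m]; print('tin+bail arms',len(q),np.round(np.percentile(q,[2,50,98],axis=0),4).tolist())
  cv2.imwrite(f'pics/c5{c}.png',cv2.resize(p[100:240,240:400] if c=='side' else p[100:240,180:340],None,fx=4,fy=4,interpolation=cv2.INTER_CUBIC)[...,::-1])
E
```

```text
10.5 [0.54987022 0.12948829 0.27825848] 0.009134264525087756 [-0.51788009 -0.12225516 -4.10349018] [ 1.360e-01 -8.900e-02  1.787e+00  1.000e-03  1.444e+00  2.590e-01]
[[-0.123 -0.001  0.992]
 [-0.992  0.001 -0.123]
 [-0.    -1.    -0.001]]
TCP scale a,b 0.5296488328325586 0.19646013141822907
top bail_grip 0.19 [363.6 185.2] [[0.538, -0.1176, 0.1256], [0.6195, -0.0342, 0.1311], [0.7026, 0.1666, 0.2562]]
top tin 0.46 [275.5 197.5] [[0.514, 0.1767, 0.2186], [0.5256, 0.191, 0.2227], [0.5368, 0.248, 0.3058]]
tin+bail arms 159 [[0.5091, 0.1441, 0.2115], [0.5267, 0.1979, 0.222], [0.5522, 0.2599, 0.2269]]
side bail_grip 0.61 [311.7 143. ] [[0.5274, 0.1755, 0.2966], [0.5278, 0.1771, 0.2986], [0.5316, 0.1803, 0.3026]]
side tin 0.71 [310.1 170.8] [[0.4862, 0.1415, 0.1583], [0.5263, 0.1683, 0.2128], [0.5684, 0.2367, 0.2806]]
tin+bail arms 670 [[0.4905, 0.1426, 0.1569], [0.5239, 0.1634, 0.2106], [0.5636, 0.2425, 0.2256]]
```

View pics/c5side.png

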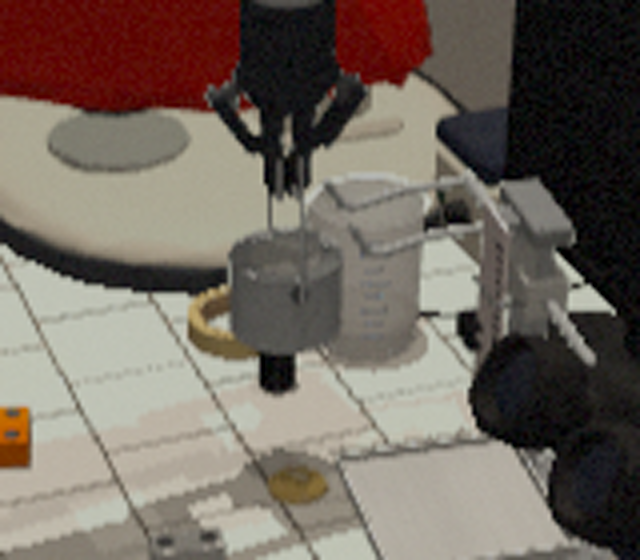

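>>> play_rows(rows=[[[0, 0, 0], [0, 0, 0.01], 1.0], [[0, 0, 0], [0, 0, 0.02], 1.0], [[0, 0, 0], [0, 0, 0.02], 1.0], [[0, 0, 0], [0, 0, 0.014], 1.0], [[0, 0, 0], [0, 0, 0.007], 1.0]])

```text
clock: 11.22
ee_pos: [0.6229, 0.1196, 0.2785]
tool_rot: [-1.147, 1.3, -1.301]
ft_force: [-0.2, -0.1, -3.9]
finger_gap: 0.0092
```

>>> play_rows(rows=[[[0, 0, 0], [0, 0, 0], 1.0], [[0, 0, 0], [0, 0.01, 0], 1.0], [[0, 0, 0], [0, 0.012, 0], 1.0], [[0, 0, 0], [0, 0.012, 0], 1.0], [[0, 0, 0], [0, 0.01, 0], 1.0]])

```text
clock: 11.63
ee_pos: [0.6196, 0.12, 0.2322]
tool_rot: [-1.151, 1.302, -1.299]
ft_force: [-0.1, 0.5, -3.7]
finger_gap: 0.0092
```

>>> play_rows(rows=[[[0, 0, 0], [0, 0.006, 0], 1.0], [[0, 0, 0], [0, 0.005, 0], 1.0], [[0, 0, 0], [0, 0.005, 0], 1.0], [[0, 0, 0], [0, 0.002, 0], 1.0], [[0, 0, 0], [0, 0, 0], 1.0]])

```text
clock: 12.05
ee_pos: [0.6207, 0.12, 0.2168]
tool_rot: [-1.148, 1.3, -1.3]
ft_force: [-3.4, -0.3, -0.6]
finger_gap: 0.0089
```

```bash
python3 - <<'E'
from l import *
p,d=env.capture('side')
cv2.imwrite(f'pics/c6.png',cv2.resize(p[100:240,260:400],None,fx=4,fy=4,interpolation=cv2.INTER_CUBIC)[...,::-1])
E
```

```text
12.05 [0.62070448 0.11995077 0.21680375] 0.008933478147211227 [-3.36498988 -0.33030397 -0.606097  ] [0.106 0.095 1.706 0.    1.341 0.23 ]
[[-0.124 -0.001  0.992]
 [-0.992  0.    -0.124]
 [ 0.    -1.    -0.001]]
TCP scale a,b 0.6011187860757518 0.19575096674937792
```

View pics/c6.png

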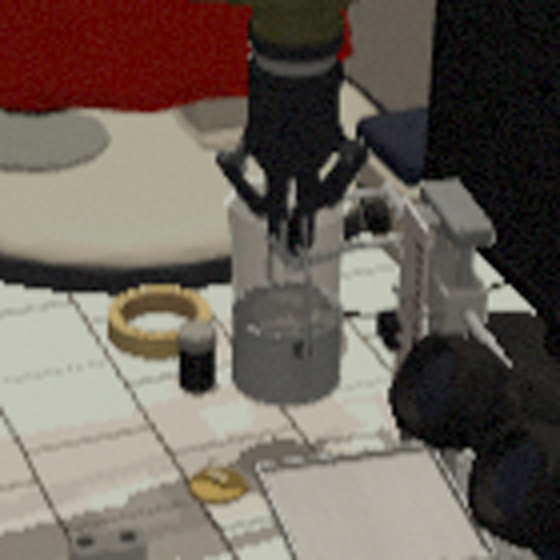

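>>> play_rows(rows=[[[0, 0, 0], [0, 0, 0], 0.85], [[0, 0, 0], [0, 0, 0], 0.75], [[0, 0, 0], [0, 0, 0], 0.6], [[0, 0, 0], [0, 0, 0], 0.55], [[0, 0, 0], [0, 0, 0], 0.55]])

```text
clock: 12.52
ee_pos: [0.6213, 0.1199, 0.2173]
tool_rot: [-1.147, 1.299, -1.3]
ft_force: [0.9, -0.8, 0.7]
finger_gap: 0.0385
```

>>> play_rows(rows=[[[0, 0, 0], [0, -0.015, 0], 0.55], [[0, 0, 0], [0, -0.02, 0], 0.55], [[0, 0, 0], [0, -0.025, 0], 0.55], [[0, 0, 0], [0, -0.03, 0], 0.55], [[0, 0, 0], [0, -0.03, 0], 0.55]])

```text
clock: 12.93
ee_pos: [0.6207, 0.1199, 0.3389]
tool_rot: [-1.148, 1.3, -1.3]
ft_force: [0.9, 0.3, 0.6]
finger_gap: 0.0383
```

>>> play_rows(rows=[[[0, 0, 0], [0, 0, -0.03], 0.4], [[0, 0, 0], [0, 0, -0.04], 0.4], [[0, 0, 0], [0, 0, -0.04], 0.4], [[0, 0, 0], [0.03, 0, -0.03], 0.4], [[0, 0, 0], [0.03, 0, -0.03], 0.4]])

```text
clock: 13.35
ee_pos: [0.4444, 0.0828, 0.3381]
tool_rot: [-1.149, 1.296, -1.298]
ft_force: [-0.1, -0.5, 1.0]
finger_gap: 0.0514
```

```bash
python3 - <<'E'
from l import *
Q={}
for c in('top','side'):
  p,d=env.capture(c); Q[c]=p
  for l in ('bail_grip','tin','target','pointer'):
   for s in env.silhouettes(c,l)[:1]:
    P=cloud(c,s['pixels'],d); P=np.c_[P[:,:2]@ex,P[:,:2]@ey,P[:,2]]
    print(c,l,round(s['conf'],2),np.round(s['pixel'],1),s['pixels'].sum(),np.round(np.percentile(P,[5,50,95],axis=0),4).tolist())
  P=cloud(c,np.ones_like(d,bool),d); P=np.c_[P[:,:2]@ex,P[:,:2]@ey,P[:,2]]
  m=((P>[.53,-.12,.09])&(P<[.67,.03,.126])).all(1); q=P[m]; print('pan floor',len(q),np.round(np.percentile(q,[2,50,98],axis=0),4).tolist())
a=cv2.resize(Q['side'][120:205,290:400],(776,600),interpolation=cv2.INTER_CUBIC)
cv2.imwrite('pics/c7.png',a[...,::-1])
E
```

```text
13.35 [0.44436532 0.08281594 0.33808749] 0.051426919424197304 [-0.07232941 -0.52182652  0.99677963] [ 0.065 -0.374  1.926 -0.     1.588  0.186]
[[-0.12   0.002  0.993]
 [-0.993 -0.    -0.12 ]
 [-0.    -1.     0.002]]
TCP scale a,b 0.4307217247336457 0.13710510943419393
top bail_grip 0.52 [273.2 169. ] 101 [[0.5967, 0.1789, 0.2295], [0.5999, 0.2017, 0.2418], [0.6055, 0.2229, 0.2459]]
top tin 0.96 [278.2 173. ] 847 [[0.5827, 0.1544, 0.1527], [0.6021, 0.205, 0.1599], [0.6449, 0.2561, 0.2434]]
top target 0.7 [278.  173.2] 801 [[0.5816, 0.1556, 0.1528], [0.6019, 0.2023, 0.1598], [0.6437, 0.2463, 0.2438]]
top pointer 0.97 [363.3 185. ] 3651 [[0.5379, -0.1167, 0.1148], [0.6172, -0.0369, 0.1199], [0.7005, 0.1966, 0.2448]]
pan floor 2615 [[0.5354, -0.1168, 0.1139], [0.6003, -0.046, 0.1189], [0.6671, 0.0252, 0.1242]]
side tin 0.91 [329.2 183.2] 805 [[0.558, 0.1453, 0.1009], [0.5972, 0.1704, 0.1536], [0.6382, 0.2359, 0.232]]
side target 0.47 [355.8 183. ] 43 [[0.6532, 0.0855, 0.1819], [0.658, 0.0946, 0.1921], [0.6648, 0.1101, 0.2011]]
side pointer 0.55 [356.3 226.4] 1895 [[0.5372, -0.1284, 0.1155], [0.6166, -0.0349, 0.1197], [0.6988, 0.09, 0.2481]]
pan floor 1281 [[0.5359, -0.1138, 0.1144], [0.6011, -0.046, 0.1187], [0.6668, 0.0263, 0.124]]
```

View pics/c7.png

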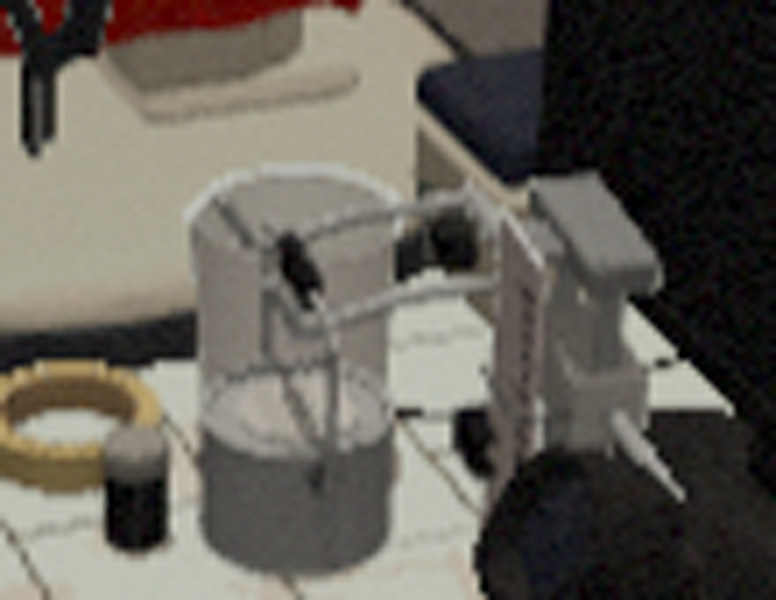

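>>> play_rows(rows=[[[0, -0.11, 0], [0, 0.012, 0], 0.4], [[0, -0.11, 0], [0, 0.012, 0], 0.4], [[0, -0.11, 0], [0, 0.012, 0], 0.4], [[0, -0.11, 0], [0, 0.012, 0], 0.4], [[0, -0.11, 0], [0, 0.012, 0], 0.4]])

```text
clock: 14.27
ee_pos: [0.4465, 0.0826, 0.276]
tool_rot: [-1.384, 0.886, -0.885]
ft_force: [0.7, 0.5, 0.4]
finger_gap: 0.0515
```

>>> play_rows(rows=[[[0, -0.11, 0], [0, 0.012, 0], 0.4], [[0, -0.11, 0], [0, 0.012, 0], 0.4], [[0, -0.11, 0], [0, 0.012, 0], 0.4], [[0, -0.11, 0], [0, 0.012, 0], 0.4], [[0, -0.11, 0], [0, 0.012, 0], 0.4]])

```text
clock: 14.68
ee_pos: [0.4464, 0.0826, 0.2159]
tool_rot: [-1.521, 0.462, -0.461]
ft_force: [-0.8, -0.0, -0.2]
finger_gap: 0.0512
```

>>> play_rows(rows=[[[0, -0.11, 0], [0, 0.012, 0], 0.4], [[0, -0.11, 0], [0, 0.012, 0], 0.4], [[0, -0.12, 0], [0, 0.012, 0], 0.4], [[0, 0, 0], [0.009, 0, -0.037], 0.4], [[0, 0, 0], [0.009, 0, -0.037], 0.4]])

```text
clock: 15.1
ee_pos: [0.4445, 0.0069, 0.1794]
tool_rot: [-1.562, 0.198, -0.193]
ft_force: [0.7, -0.8, -0.0]
finger_gap: 0.0512
```

>>> play_rows(rows=[[[0, 0, 0], [0.009, 0.016, -0.037], 0.4], [[0, 0, 0], [0.009, 0.016, -0.037], 0.4], [[0, 0, 0], [0.009, 0.016, -0.037], 0.4], [[0, 0, 0], [0.009, 0.016, -0.037], 0.4], [[0, 0, 0], [0.009, 0.016, -0.037], 0.4]])

```text
clock: 15.52
ee_pos: [0.4419, -0.1861, 0.1]
tool_rot: [-1.561, 0.2, -0.2]
ft_force: [0.6, -0.0, 0.4]
finger_gap: 0.0514
```

>>> play_rows(rows=[[[0, 0, 0], [0.009, 0, -0.037], 0.4], [[0, 0, 0], [0, 0, 0], 0.4], [[0, 0, 0], [0, 0, 0], 0.4]])

```text
clock: 15.77
ee_pos: [0.4411, -0.2238, 0.1002]
tool_rot: [-1.56, 0.204, -0.201]
ft_force: [0.2, -0.2, -0.4]
finger_gap: 0.0513
```

```bash
python3 - <<'E'
from l import *
tz=T.as_matrix()[:,2]; print('yaw',np.degrees(np.arctan2(tz[1],tz[0])))
t=T.inv().apply(np.array([.439,-.224,.006])-o['ee_pos']); print('to long',t.round(4))
z=np.load('pics/side0.npz'); p,d=z['p'],z['d']
v,u=np.mgrid[165:200,345:370]; v=v.ravel();u=u.ravel(); P=w('side',np.c_[u,v],d[v,u]); g=p[v,u].max(1)
a=P[:,:2]@ex;b=P[:,:2]@ey; m=(g<60)&(a>.64)&(a<.675)&(b>.06)&(b<.13)&(P[:,2]<.24)
for k in np.nonzero(m)[0]: print(u[k],v[k],g[k],np.round([a[k],b[k],P[k,2]],4))
E
```

```text
15.7667 [ 0.44114878 -0.22383017  0.10018091] 0.05131160963511143 [ 0.24851426 -0.20021444 -0.41018918] [-0.578 -0.101  2.108  0.     1.136 -1.891]
[[ 0.967 -0.001  0.255]
 [-0.255  0.001  0.967]
 [-0.002 -1.     0.001]]
TCP scale a,b 0.4654317684955899 -0.16758718744732912
yaw 75.20999519331217
to long [-0.0019  0.0942 -0.0008]
355 178 30 [0.656  0.1109 0.2011]
356 178 22 [0.6585 0.1082 0.2024]
357 178 22 [0.6587 0.0991 0.2075]
358 178 32 [0.6653 0.108  0.2016]
355 179 17 [0.6536 0.1035 0.2019]
356 179 22 [0.6565 0.102  0.2024]
357 179 17 [0.6588 0.0987 0.204 ]
358 179 29 [0.6622 0.0988 0.2035]
355 180 12 [0.6536 0.1028 0.1986]
356 180 24 [0.6562 0.1005 0.1995]
357 180 24 [0.6585 0.0975 0.201 ]
358 180 16 [0.6614 0.0958 0.2016]
359 180 50 [0.6643 0.0945 0.2019]
355 181 20 [0.6539 0.1031 0.1946]
356 181 6 [0.6545 0.095  0.1992]
357 181 18 [0.6568 0.0919 0.2007]
358 181 24 [0.6579 0.0854 0.2043]
359 181 23 [0.6646 0.0948 0.198 ]
354 182 59 [0.6527 0.1089 0.1876]
355 182 13 [0.657  0.1114 0.1856]
356 182 13 [0.653  0.0901 0.1985]
357 182 19 [0.6557 0.0883 0.1992]
358 182 19 [0.6577 0.0843 0.2012]
359 182 21 [0.6615 0.0854 0.2   ]
360 182 57 [0.6638 0.0825 0.2015]
355 183 21 [0.655  0.1052 0.1857]
356 183 17 [0.658  0.104  0.1859]
357 183 11 [0.6536 0.0817 0.1996]
358 183 20 [0.6586 0.0862 0.1963]
356 184 8 [0.6569 0.1003 0.1845]
357 184 21 [0.6592 0.097  0.1861]
358 184 27 [0.6634 0.0992 0.1842]
363 184 51 [0.6671 0.0625 0.2053]
356 185 9 [0.6552 0.0947 0.1842]
357 185 6 [0.6593 0.0966 0.1825]
358 185 18 [0.6606 0.0907 0.1858]
359 185 43 [0.6664 0.0973 0.1812]
363 185 36 [0.6681 0.0644 0.2003]
357 186 13 [0.6576 0.0912 0.1822]
358 186 21 [0.6587 0.0848 0.1858]
359 186 19 [0.6633 0.088  0.1833]
358 187 56 [0.6604 0.089  0.1793]
359 187 54 [0.6609 0.0808 0.1841]
```

>>> play_rows(rows=[[[0, 0, 0], [-0.002, 0.03, 0], 0.4], [[0, 0, 0], [0, 0.03, 0], 0.4], [[0, 0, 0], [0, 0.022, 0], 0.4], [[0, 0, 0], [0, 0.011, 0], 0.4], [[0, 0, 0], [0, 0, 0], 0.5]])

```text
clock: 16.18
ee_pos: [0.4375, -0.2194, 0.005]
tool_rot: [-1.559, 0.203, -0.194]
ft_force: [-1.4, 1.2, 0.2]
finger_gap: 0.0432
```

>>> play_rows(rows=[[[0, 0, 0], [0, 0, 0], 0.6], [[0, 0, 0], [0, 0, 0], 0.7], [[0, 0, 0], [0, 0, 0], 0.8], [[0, 0, 0], [0, 0, 0], 0.9], [[0, 0, 0], [0, 0, 0], 0.9]], grip_force=40)

```text
clock: 16.6
ee_pos: [0.4402, -0.2221, 0.0092]
tool_rot: [-1.562, 0.198, -0.202]
ft_force: [0.2, 0.8, 1.4]
finger_gap: 0.0272
```

>>> play_rows(rows=[[[0, 0, 0], [0, -0.01, 0], 0.9], [[0, 0, 0], [0, -0.025, 0], 0.9], [[0, 0, 0], [0, -0.035, 0], 0.9], [[0, 0, 0], [0, -0.035, 0], 0.9], [[0, 0, 0], [0, -0.035, 0], 0.9]])

```text
clock: 17.02
ee_pos: [0.4385, -0.2215, 0.1496]
tool_rot: [-1.561, 0.201, -0.2]
ft_force: [0.9, -0.1, -2.8]
finger_gap: 0.0272
```

>>> play_rows(rows=[[[0, -0.065, 0], [0, -0.03, 0], 0.9], [[0, -0.066, 0], [0, -0.01, 0], 0.9], [[0, 0, 0], [0, 0, 0], 0.9], [[0, 0, 0], [0, 0, 0], 0.9]])

```text
clock: 17.35
ee_pos: [0.4391, -0.2218, 0.1885]
tool_rot: [-1.569, 0.098, -0.1]
ft_force: [-0.9, 1.1, -2.3]
finger_gap: 0.0269
```

```bash
cat > pl.py <<'E'
import sys
from l import *
A,B=.600,-.050
tz=T.as_matrix()[:,2]; print('yaw',np.degrees(np.arctan2(tz[1],tz[0])),'want 82.9')
for s in(37,-37):
  q=A*ex+(B+s/1000)*ey; t=T.inv().apply(np.r_[q,.2]-o['ee_pos']); print('to pan y',s,'tool xz',t.round(4))
c='top'; p,d=env.capture(c); P=T.inv().apply(cloud(c,np.ones_like(d,bool),d)-o['ee_pos'])
m=(abs(P[:,0])<.09)&(abs(P[:,2])<.03)&(P[:,1]<.0)&(P[:,1]>-.035); q=P[m]
if len(q): print('bar in tool x',np.percentile(q[:,0],[1,99]).round(4),len(q))
c='side'; p,d=env.capture(c); P=T.inv().apply(cloud(c,np.ones_like(d,bool),d)-o['ee_pos'])
m=(abs(P[:,0])<.09)&(abs(P[:,2])<.03)&(P[:,1]<.01)&(P[:,1]>-.022); q=P[m]
if len(q): print('bar in tool x side',np.percentile(q[:,0],[1,99]).round(4),len(q),'y',np.percentile(q[:,1],[2,98]).round(4))
E
python3 pl.py
```

```text
17.35 [ 0.43913126 -0.22183207  0.18854141] 0.02688962472368026 [-0.90452475  1.06986924 -2.29017459] [-0.577 -0.204  2.041 -0.     1.303 -2.022]
[[ 0.992  0.001  0.125]
 [-0.125 -0.001  0.992]
 [ 0.001 -1.    -0.001]]
TCP scale a,b 0.4631827422865474 -0.165853775872116
yaw 82.80422491210052 want 82.9
to pan y 37 tool xz [ 0.1366 -0.0114  0.1531]
to pan y -37 tool xz [ 0.1367 -0.0113  0.0791]
bar in tool x [-0.0363 -0.0108] 91
bar in tool x side [-0.0602  0.0586] 520 y [-0.0202  0.0089]
```

>>> play_rows(rows=[[[0, 0, 0], [0.017, 0, 0.01], 0.9], [[0, 0, 0], [0.03, 0, 0.017], 0.9], [[0, 0, 0], [0.03, 0, 0.017], 0.9], [[0, 0, 0], [0.03, 0, 0.017], 0.9], [[0, 0, 0], [0.03, 0, 0.018], 0.9]])

```text
clock: 17.87
ee_pos: [0.5849, -0.1592, 0.1849]
tool_rot: [-1.567, 0.102, -0.095]
ft_force: [-0.4, -0.4, -1.6]
finger_gap: 0.0271
```

>>> play_rows(rows=[[[0, 0, 0], [0, 0, 0], 0.9], [[0, 0, 0], [0, 0.02, 0], 0.9], [[0, 0, 0], [0, 0.022, 0], 0.9], [[0, 0, 0], [0, 0.01, 0], 0.9], [[0, 0, 0], [0, 0.007, 0], 0.9]])

```text
clock: 18.28
ee_pos: [0.5825, -0.1595, 0.1247]
tool_rot: [-1.567, 0.103, -0.092]
ft_force: [-0.6, -1.0, -2.0]
finger_gap: 0.0274
```

>>> play_rows(rows=[[[0, 0, 0], [0, 0.007, 0], 0.9], [[0, 0, 0], [0, 0.007, 0], 0.9], [[0, 0, 0], [0, 0.007, 0], 0.9], [[0, 0, 0], [0, 0.003, 0], 0.9], [[0, 0, 0], [0, 0, 0], 0.9]])

```text
clock: 18.7
ee_pos: [0.585, -0.1605, 0.1047]
tool_rot: [-1.569, 0.097, -0.098]
ft_force: [-1.0, -0.5, -0.3]
finger_gap: 0.0275
```

```bash
cat > pf.py <<'E'
from l import *
for c in('top','side'):
  p,d=env.capture(c); P=cloud(c,np.ones_like(d,bool),d); P=np.c_[P[:,:2]@ex,P[:,:2]@ey,P[:,2]]
  m=((P>[.54,-.11,.05])&(P<[.66,.015,.126])).all(1); q=P[m]; h=np.histogram(q[:,2],np.arange(.05,.127,.004)); print(c,'pan z hist',h[0].tolist(),'lowpart med',np.median(q[q[:,2]<np.percentile(q[:,2],50)+.004,2]).round(4))
  cv2.imwrite(f'pics/pf_{c}.png',cv2.resize(p[120:260,250:430],None,fx=4,fy=4,interpolation=cv2.INTER_CUBIC)[...,::-1])
E
python3 pf.py
```

```text
18.7 [ 0.58496027 -0.16048369  0.10468308] 0.02748250237839811 [-1.03324754 -0.5183706  -0.30011874] [-0.356  0.139  1.856 -0.     1.146 -1.803]
[[ 0.992  0.     0.124]
 [-0.124 -0.     0.992]
 [ 0.    -1.    -0.   ]]
TCP scale a,b 0.6003107809930311 -0.08695113678186876
top pan z hist [0, 0, 0, 0, 0, 0, 0, 0, 0, 6, 143, 378, 99, 7, 0, 0, 0, 0, 0] lowpart med 0.0954
side pan z hist [0, 0, 0, 0, 0, 0, 0, 0, 0, 0, 65, 223, 71, 34, 40, 43, 33, 61, 126] lowpart med 0.0962
```

>>> play_rows(rows=[[[0, 0, 0], [0, 0, 0], 0.65], [[0, 0, 0], [0, 0, 0], 0.57], [[0, 0, 0], [0, 0, 0], 0.55], [[0, 0, 0], [0, 0, 0], 0.55]])

```text
clock: 19.13
ee_pos: [0.5853, -0.1604, 0.1054]
tool_rot: [-1.569, 0.096, -0.098]
ft_force: [0.5, -0.0, -1.0]
finger_gap: 0.0385
```

>>> play_rows(rows=[[[0, 0, 0], [0, -0.015, 0], 0.55], [[0, 0, 0], [0, -0.03, 0], 0.55], [[0, 0, 0], [0, -0.04, 0], 0.5], [[0, 0, 0], [0, -0.04, 0], 0.4], [[0, 0, 0], [-0.03, 0, 0.01], 0.4]])

```text
clock: 19.55
ee_pos: [0.5631, -0.1497, 0.2413]
tool_rot: [-1.574, 0.083, -0.113]
ft_force: [0.6, -0.5, 2.1]
finger_gap: 0.0513
```

>>> play_rows(rows=[[[0, 0, 0], [-0.04, 0, 0.04], 0.4], [[0, 0, 0], [-0.04, 0, 0.04], 0.4], [[0, 0, 0], [-0.03, 0, 0.04], 0.4], [[0, 0, 0], [0, 0, 0.03], 0.4], [[0, 0, 0], [0, 0, 0], 0.4]])

```text
clock: 19.97
ee_pos: [0.4873, -0.0111, 0.2302]
tool_rot: [-1.567, 0.093, -0.095]
ft_force: [0.5, -0.9, 0.7]
finger_gap: 0.0515
```

```bash
python3 pf.py; python3 - <<'E'
from l import *
# short bar orientation: length dir = 81.35+90 -> -8.65deg, jaw yaw 81.35
for c in('top','side'):
  p,d=env.capture(c); P=cloud(c,np.ones_like(d,bool),d); m=((P>[.37,0,.018])&(P<[.49,.07,.04])).all(1); q=P[m]
  if len(q): print(c,len(q),cv2.minAreaRect(q[:,:2].astype(np.float32)))
t=T.inv().apply(np.array([.428,.037,.006])-o['ee_pos']); print('to short',t.round(4))
E
```

```text
19.9667 [ 0.48727255 -0.01108698  0.23022967] 0.05147631650664897 [ 0.45278974 -0.8503771   0.74860003] [-1.340e-01 -2.460e-01  2.005e+00  2.000e-03  1.381e+00 -1.586e+00]
[[ 0.993  0.002  0.119]
 [-0.119  0.002  0.993]
 [ 0.001 -1.     0.002]]
TCP scale a,b 0.4849064789611259 0.04922564167091053
top pan z hist [0, 0, 0, 0, 0, 0, 0, 0, 15, 232, 372, 62, 16, 9, 10, 14, 167, 205, 52] lowpart med 0.0909
side pan z hist [0, 0, 0, 0, 0, 0, 0, 0, 11, 192, 282, 61, 50, 43, 40, 40, 120, 127, 15] lowpart med 0.0908
20.0667 [ 0.48816512 -0.01417218  0.23031321] 0.051354799054943154 [ 0.46887485 -0.74200778 -0.40982838] [-0.139 -0.244  2.003 -0.     1.381 -1.588]
[[ 0.993  0.001  0.121]
 [-0.121 -0.001  0.993]
 [ 0.001 -1.    -0.   ]]
TCP scale a,b 0.48617353809591285 0.046274425259901726
side 126 ((0.4271893799304962, 0.03365844860672951), (0.03652166202664375, 0.05918262526392937), 80.4804916381836)
to short [-0.0662  0.2242  0.0436]
```

>>> play_rows(rows=[[[0, 0.028, 0], [-0.033, 0.02, 0.022], 0.4], [[0, 0, 0], [-0.033, 0.03, 0.022], 0.4], [[0, 0, 0], [0, 0.04, 0], 0.4], [[0, 0, 0], [0, 0.04, 0], 0.4], [[0, 0, 0], [0, 0.04, 0], 0.4]])

```text
clock: 20.58
ee_pos: [0.4361, 0.031, 0.0652]
tool_rot: [-1.568, 0.118, -0.122]
ft_force: [1.5, -1.7, -0.3]
finger_gap: 0.0515
```

>>> play_rows(rows=[[[0, 0, 0], [0, 0.03, 0], 0.4], [[0, 0, 0], [0, 0.015, 0], 0.4], [[0, 0, 0], [0, 0.006, 0], 0.4], [[0, 0, 0], [0, 0, 0], 0.5], [[0, 0, 0], [0, 0, 0], 0.6]])

```text
clock: 21.0
ee_pos: [0.4365, 0.0311, 0.0157]
tool_rot: [-1.567, 0.119, -0.121]
ft_force: [-1.0, 0.5, -0.4]
finger_gap: 0.0345
```

>>> play_rows(rows=[[[0, 0, 0], [0, 0, 0], 0.7], [[0, 0, 0], [0, 0, 0], 0.8], [[0, 0, 0], [0, 0, 0], 0.9], [[0, 0, 0], [0, 0, 0], 0.9]])

```text
clock: 21.33
ee_pos: [0.4371, 0.0314, 0.0166]
tool_rot: [-1.568, 0.116, -0.122]
ft_force: [0.6, -1.6, 4.2]
finger_gap: 0.0268
```

>>> play_rows(rows=[[[0, 0, 0], [0, -0.01, 0], 0.9], [[0, 0, 0], [0, -0.03, 0], 0.9], [[0, 0, 0], [0, -0.04, 0], 0.9], [[0, 0, 0], [0, -0.04, 0], 0.9], [[0, -0.028, 0], [0, -0.04, 0], 0.9]])

```text
clock: 21.75
ee_pos: [0.4343, 0.032, 0.1767]
tool_rot: [-1.568, 0.098, -0.096]
ft_force: [0.9, -0.4, -0.9]
finger_gap: 0.027
```

>>> play_rows(rows=[[[0, 0, 0], [0, -0.02, 0], 0.9], [[0, 0, 0], [0, 0, 0], 0.9], [[0, 0, 0], [0, 0, 0], 0.9]])

```text
clock: 22.0
ee_pos: [0.4359, 0.0319, 0.1967]
tool_rot: [-1.568, 0.095, -0.1]
ft_force: [-1.0, 0.2, -1.2]
finger_gap: 0.027
```

```bash
python3 pl.py
```

```text
22.0 [0.43589753 0.0318743  0.1966748 ] 0.02698401224950367 [-1.01519154  0.15703362 -1.19711491] [-0.05  -0.352  2.144  0.     1.347 -1.497]
[[ 0.992  0.003  0.123]
 [-0.123  0.     0.992]
 [ 0.003 -1.     0.   ]]
TCP scale a,b 0.42861532884854053 0.08550746811693832
yaw 82.91593548906312 want 82.9
to pan y 37 tool xz [ 0.1714 -0.0028 -0.0986]
to pan y -37 tool xz [ 0.1713 -0.0028 -0.1726]
bar in tool x [-0.0391 -0.0235] 65
bar in tool x side [-0.0404  0.0175] 171 y [-0.0205  0.0094]
```

>>> play_rows(rows=[[[0, 0, 0], [0.02, 0, -0.01], 0.9], [[0, 0, 0], [0.036, 0, -0.02], 0.9], [[0, 0, 0], [0.036, 0, -0.02], 0.9], [[0, 0, 0], [0.036, 0, -0.02], 0.9], [[0, 0, 0], [0.036, 0, -0.02], 0.9]])

```text
clock: 22.52
ee_pos: [0.5868, -0.0786, 0.1915]
tool_rot: [-1.568, 0.101, -0.093]
ft_force: [-0.0, 0.4, -0.1]
finger_gap: 0.0269
```

>>> play_rows(rows=[[[0, 0, 0], [0.016, 0, -0.0086], 0.9], [[0, 0, 0], [0, 0, 0], 0.9], [[0, 0, 0], [0, 0.03, 0], 0.9], [[0, 0, 0], [0, 0.03, 0], 0.9], [[0, 0, 0], [0, 0.015, 0], 0.9]])

```text
clock: 22.93
ee_pos: [0.5978, -0.0871, 0.1135]
tool_rot: [-1.567, 0.105, -0.089]
ft_force: [-1.5, -0.4, -3.3]
finger_gap: 0.0269
```

>>> play_rows(rows=[[[0, 0, 0], [0, 0.009, 0], 0.9], [[0, 0, 0], [0, 0.006, 0], 0.9], [[0, 0, 0], [0, 0.006, 0], 0.9], [[0, 0, 0], [0, 0.005, 0], 0.9], [[0, 0, 0], [0, 0, 0], 0.9]])

```text
clock: 23.35
ee_pos: [0.6018, -0.0881, 0.0937]
tool_rot: [-1.569, 0.097, -0.097]
ft_force: [-0.3, 0.2, -0.1]
finger_gap: 0.0269
```

```bash
python3 pf.py
```

```text
23.35 [ 0.60182987 -0.08813269  0.09371744] 0.026868815246520353 [-0.33659539  0.17298793 -0.13836439] [-0.234  0.155  1.858  0.     1.128 -1.681]
[[ 0.992  0.     0.123]
 [-0.123  0.     0.992]
 [-0.    -1.     0.   ]]
TCP scale a,b 0.6081083283973191 -0.013069827437046221
top pan z hist [0, 0, 0, 0, 0, 13, 34, 28, 1, 0, 0, 1, 0, 5, 4, 0, 0, 0, 0] lowpart med 0.0769
side pan z hist [0, 0, 0, 0, 0, 22, 200, 159, 63, 69, 57, 60, 67, 201, 120, 19, 10, 10, 11] lowpart med 0.0793
```

Bar rests on the pan; release and retreat.

>>> play_rows(rows=[[[0, 0, 0], [0, 0, 0], 0.65], [[0, 0, 0], [0, 0, 0], 0.57], [[0, 0, 0], [0, 0, 0], 0.55], [[0, 0, 0], [0, 0, 0], 0.55]])

```text
clock: 23.78
ee_pos: [0.6023, -0.0884, 0.0945]
tool_rot: [-1.569, 0.096, -0.098]
ft_force: [-0.3, 1.1, 1.2]
finger_gap: 0.0384
```

>>> play_rows(rows=[[[0, 0, 0], [0, -0.015, 0], 0.55], [[0, 0, 0], [0, -0.03, 0], 0.55], [[0, 0, 0], [0, -0.04, 0], 0.55], [[0, 0, 0], [0, -0.04, 0], 0.5], [[0, 0, 0], [-0.03, -0.03, 0], 0.5]])

```text
clock: 24.2
ee_pos: [0.5758, -0.0854, 0.2524]
tool_rot: [-1.57, 0.093, -0.102]
ft_force: [-0.4, 0.4, 1.7]
finger_gap: 0.0428
```

>>> play_rows(rows=[[[0, 0, 0], [-0.04, 0, 0], 0.5], [[0, 0, 0], [-0.04, 0, 0], 0.5], [[0, 0, 0], [-0.04, 0, 0], 0.5], [[0, 0, 0], [-0.03, 0, 0], 0.5], [[0, 0, 0], [0, 0, 0], 0.5]])

```text
clock: 24.62
ee_pos: [0.42, -0.0654, 0.2482]
tool_rot: [-1.569, 0.097, -0.097]
ft_force: [0.8, 1.0, 0.8]
finger_gap: 0.0427
```

>>> play_rows(rows=[[[0, 0, 0], [0, 0, 0], 0.5], [[0, 0, 0], [0, 0, 0], 0.5], [[0, 0, 0], [0, 0, 0], 0.5], [[0, 0, 0], [0, 0, 0], 0.5], [[0, 0, 0], [0, 0, 0], 0.5]])

```text
clock: 25.03
ee_pos: [0.4245, -0.0663, 0.2482]
tool_rot: [-1.568, 0.098, -0.096]
ft_force: [-0.1, -1.7, 0.7]
finger_gap: 0.0425
```

```bash
python3 pf.py; python3 - <<'E'
from l import *
p,d=env.capture('side'); p2,d2=env.capture('top')
print(env.find_in('side','target')[:1])
for c,dd in(('side',d),('top',d2)):
  for s in env.silhouettes(c,'bail_grip')[:1]:
    P=cloud(c,s['pixels'],dd); P=np.c_[P[:,:2]@ex,P[:,:2]@ey,P[:,2]]; print(c,s['conf'],np.round(np.percentile(P,[5,50,95],axis=0),4).tolist())
a=cv2.resize(p[130:260,280:400],(480,520),interpolation=cv2.INTER_CUBIC)
b=cv2.resize(p[160:200,335:375],(320,320),interpolation=cv2.INTER_CUBIC)
cc=np.zeros((520,800,3),np.uint8); cc[:,:480]=a; cc[:320,480:]=b
cc[320:520,480:]=cv2.resize(p2[130:230,250:410],(320,200)); cv2.imwrite('pics/c8.png',cc[...,::-1])
E
```

```text
25.0333 [ 0.42450438 -0.06631597  0.24824589] 0.04254373676478345 [-0.14448515 -1.71405774  0.65671846] [-0.28  -0.402  2.093 -0.     1.451 -1.727]
[[ 0.992 -0.001  0.123]
 [-0.123  0.     0.992]
 [-0.001 -1.     0.   ]]
TCP scale a,b 0.42944600980044706 -0.013338081283168858
top pan z hist [0, 0, 0, 0, 3, 89, 438, 259, 31, 12, 6, 10, 76, 327, 176, 12, 0, 0, 0] lowpart med 0.077
side pan z hist [0, 0, 0, 0, 2, 43, 220, 131, 64, 64, 57, 66, 93, 229, 82, 3, 0, 0, 0] lowpart med 0.0785
25.1333 [ 0.42423255 -0.0662385   0.24812704] 0.04238156946063126 [-0.00359252  1.08592973 -1.57315762] [-0.28  -0.403  2.094 -0.     1.451 -1.727]
[[ 0.992 -0.001  0.123]
 [-0.123  0.     0.992]
 [-0.001 -1.     0.   ]]
TCP scale a,b 0.4291666865709066 -0.01329481098649405
[]
side 0.42 [[0.5967, 0.1349, 0.0999], [0.6005, 0.1861, 0.1898], [0.6402, 0.3654, 0.2029]]
top 0.65 [[0.5967, 0.1407, 0.143], [0.6007, 0.2006, 0.1956], [0.6051, 0.2581, 0.2038]]
```

View pics/c8.png

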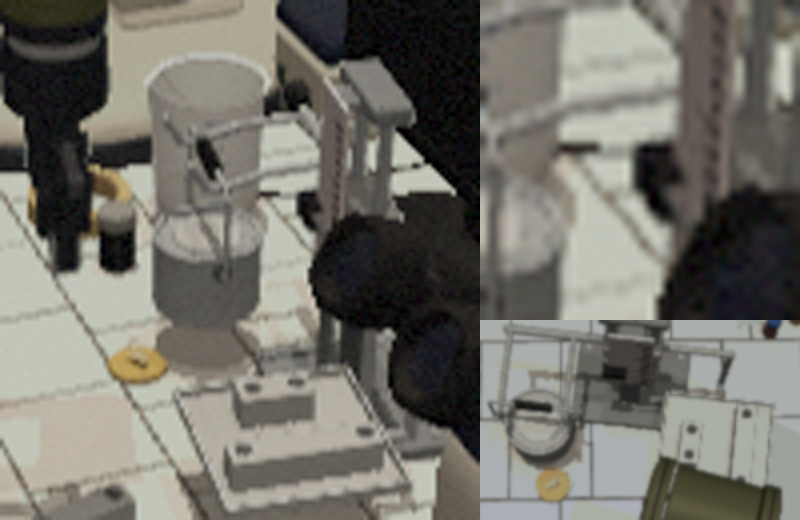

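```bash
python3 - <<'E'
from l import *
z0=np.load('pics/top0.npz')['d'],np.load('pics/side0.npz')['d']
for c,d0 in zip(('top','side'),z0):
  for k in range(2):
    p,d=env.capture(c)
    f=lambda d,lo,hi:(lambda P:np.median(P[((P>[.54,-.11,lo])&(P<[.66,.01,hi])).all(1)][:,2]))((lambda P:np.c_[P[:,:2]@ex,P[:,:2]@ey,P[:,2]])(cloud(c,np.ones_like(d,bool),d)))
    print(c,'drop',f(d0,.122,.138)-f(d,.069,.085))
env.hand_in()
E
```

```text
25.3833 [ 0.42386016 -0.06618199  0.24825002] 0.04280000126321283 [-0.97920356  0.12282936  0.91014298] [-0.28  -0.404  2.095 -0.     1.451 -1.727]
[[ 0.992 -0.     0.123]
 [-0.123  0.     0.992]
 [-0.    -1.     0.   ]]
TCP scale a,b 0.42879016164743433 -0.01328476024451237
top drop 0.05310527530869269
top drop 0.05279205616355498
side drop 0.052540439870250255
side drop 0.05281594331274525
the job is handed in; nothing more can be done
```

The job is done and handed in at about 25.6 s on the clock. The bail was swung upright and let go. I then hung the tin by its grip on the fork hook and laid the long and short bars side by side on the pan. The medium bar was never touched and still lies on the bench.

**Pointer:** In the last checks the pan had sunk 52.5–53.1 mm in four readings across both cameras, and it was at rest. That puts the pointer at about 192 mm. I measured the middle of the clip's gap at about 192 mm from the first side picture, so they agree within about 1 mm. The pointer tip itself was never seen directly, so its height comes from the pan's drop.

**Tin:** The last view shows it hanging upright on both prongs and clear of the bench.

**Bystanders:** All the pictures show them where they stood. I did not measure their positions again at the end.

**Checks that failed or disagreed:** The network did not find the target clip in the final picture. Its side-view reading of the bail's grip also had low confidence and was spread out, while the top view put the grip on the seat.

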